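Comb the articulator pins into their grooves

ROBOT

A 6-joint arm with a two-finger parallel gripper is mounted at the origin on the work surface. World frame = base frame: x ahead of the robot, y to its left, z up, the work surface at z = 0. Lengths are in mm, angles in rad, forces in N, time in s.
With the tool pointing down it reaches from about 300 to 775 mm from the base axis. Payload 14.6 kg.
Tool frame: the origin (TCP) lies midway between the tips of the shut fingers; the grasp point (between the pads) lies behind it (manip.grip_depth is the z of the grasp point in the tool frame, in mm); z points along the fingers, y is the line along which they close (so a half turn about z gives the same grasp; the last joint's range is limited). The gripper opens to 94 mm and grips with 3 to 60 N. Pads are 16 mm wide; open, the fingers measure 119 mm over their backs; the gripper's body (75 mm by 177 mm) begins 78 mm behind the grasp point.
Start: joints at [1.242, 0.3, 1.521, -0, 1.321, -0.067], TCP at [142.349, 531.25, 205.446] pointing down, gripper open.
Joint ranges: [-3.03, 3.03], [-0.79, 2.21], [0.23, 2.52], [-1.04, 4.18], [0, 3.07], [-2.55, 2.55]. Speed limits (rad/s): [2.22, 2.22, 2.57, 3.14, 3.14, 3.14].

INTERFACE

Orientations are given as [roll, pitch, yaw] about the fixed x, y, z axes, in that order (R = Rz(yaw) Ry(pitch) Rx(roll)).
In Python, from cell import manip, cams, ticket, read_state gives the robot as it stands (manip), with the cameras (cams), the readings as plain functions and the job (ticket).
- The arm moves only by the shell command python3 nudge.py 'ROWS' [OPENING] [FORCE]. ROWS is a JSON list of rows, 1 to 5 of them, each of 6 numbers: dx, dy, dz in mm, then a rotation vector rx, ry, rz in rad; each row is the pose to reach, as a shift and turn from the pose commanded when the command began, along the tool's axes at that moment; what a row does not reach only later rows make up. A row lasts 1/10 s, in which the tool goes at most 50 mm and 0.15 rad, less where a joint would pass 70% of its speed; a pose out of reach is approached as far as the arm can. OPENING is the finger opening in mm, set as the command begins (- or left out keeps the last). The fingers move at their own pace and stop on an object; FORCE is the grip in N (left out, the last holds). Time passes only in rows, so rows that do not move let the fingers close. It prints the time, the measured TCP pose, the force, the opening and the grip force at its end. Input that does not fit is refused with a message, and nothing moves.
- read_state(): the state, without advancing time (a new reading comes with each control period).
- cams.camera(name): name is "scene" or "top" or "wrist"; returns (picture, depth): 384x512x3 uint8, red, green, blue; 384x512 float32, mm along the optical axis (not along the pixel's ray), 0 where there is no reading.
- cams.camera_info(name): a dict with "K" (3x3 intrinsics, pixels), "rvec" (rotation vector, rad) and "tvec" (3), from world to camera coordinates, as OpenCV has them; the wrist camera has in their place "mount" (4x4, takes a point from camera to tool coordinates, whose origin is the TCP and whose axes are the flange's). Camera axes: x right, y down, z forward; pixel columns grow to the right and rows downward; lengths in mm; the calibration is good to about 2 mm. The wrist camera is an equidistant fisheye: a pixel r from the principal point sees the ray r / f radians off the axis. A picture is of the moment at which its call begins: read the wrist's pose just before it. camera_info takes no time and is no camera call.
- ticket.sign_off(): hands the job in; it is judged then, once.
The state is a dict: "clock": time; "joints": joint angles; "qd": joint speeds; "effort": joint torques, N m; "eef_pos": TCP position; "eef_rot": TCP orientation; "wrist_force": force on the tool from outside, world axes, zero at the start; "moment": the same for the moment, N m; "finger_gap": finger opening in mm; "finger_force": force on a finger pad.
Only numpy, scipy, OpenCV 4.12 (cv2) and the standard library are available. Lean on these libraries where they do the work, as an engineer would, in place of code of your own. Each camera call takes 0.05 s, during which the arm holds its last target. There are 200 camera calls.

TASK

In the dental lab's pin tray, use the orange-handled rake to comb the three loose steel pins into the grooves: set the rake across the two white side rails at the plain end and draw it along to the ribbed end, its bar resting lightly on the rails all the way, until each pin lies parallel in a groove of its own. Never bear hard on the tray (a touch of a few newtons is right, 25 N is too much) and do not touch the pins with the fingers. Then stand the rake upright on the green mat again, let go, and leave the jar, the bowl and the plaster cast where they are.

Things in the scene. Friction and masses are not known exactly. Their poses are not given: they have to be found in the camera images.
- tray: Fixed teal pin tray, 124 (x) x 250 (y) mm; its height above the table varies by some mm. Origin: centre line, 40 mm below the rail tops. White rigid side rails along y, x = +-52..62 mm, 104 mm apart, tops z = 40. Plain deck z = 26 from y = -120 to 4 mm, then ribs and grooves. Comb from -y to +y. Low end walls (top z = 34) at y = +-120..125. Pressing 1 mm too low gives some 20 N.
- groove_mid (a point): Middle of the third groove's mouth, at rib-top height: tray x 0, y 52.5, z 26 mm. Five grooves run along tray x, each 104 long, 11 wide, 10 mm deep, centred at tray y = 16.5, 34.5, 52.5, 70.5, 88.5 mm, parted by round-topped dark ribs 7 mm thick, tops level with the deck.
- rake: Loose rake, about 150 g, standing on its tines. Origin: centre of the plane of the tine tips, z up. Aluminium bar 134 (x) x 24 (y) x 12 mm, underside 12.5 mm above the tips; two rows of 7 tines, 5 mm square, at y = +-9.5, spanning x = +-44.5 mm. Same after a half turn. With the bar across both rails the tips run 1.5 mm over deck and ribs, clear of pins in grooves.
- rake_grip (a point): Point in the rake's orange upright handle, 58 mm above the tine tips, axes as the rake. Handle 36 (x) x 16 (y) mm, z = 24 to 81 mm over the tips: grip from above across its 16 mm.
- pin1: Loose round steel pin (red band), 9 mm diameter, 94 mm long, 45 g, round ends, polished and slippery. Origin on its axis at mid length, x along it. Starts askew on the plain deck between tray y = -70 and -25 mm. Axis 20.5 mm above the tray origin in a groove, 30.5 mm on deck or ribs.
- pin2: The same pin with a yellow band; starts loose on the deck near the first groove.
- pin3: The same pin with a green band; starts lying askew across the ribs.
- mat: Fixed green mat, 220 (x) x 160 (y) x 3 mm, on which the rake stands at the start. Origin: centre of its underside, on the table.
- jar: Bystander: amber jar, 60 mm diameter, 85 mm high, origin at its underside.
- bowl: Bystander: green mixing bowl, 110 mm diameter, 60 mm high, origin at its underside.
- cast: Bystander: plaster dental cast, 55 x 65 x 27 mm, origin at its underside.

How it is judged (in metres and radians):
On the way, in this order (a step that is already met when the one before it is completed fails the run):
1. the rake is lifted off the mat (z of rake in the frame of mat above 0.03 m), for 0.1 s.
2. the rake rests on the tray at the plain end, behind the pins (touch over 0.5 N) (contact force between rake and tray above 0.5 N and y of rake in the frame of tray between -0.12 and -0.06 m), for 0.2 s.
3. the rake passes the middle of the tray still resting on it (touch over 0.5 N) (contact force between rake and tray above 0.5 N and y of rake in the frame of tray between -0.03 and 0.03 m), for 0.2 s.
4. the rake, still resting on the tray, is at the ribbed end and all three pins lie in grooves (contact force between rake and tray above 0.5 N and y of rake in the frame of tray above 0.045 m and z of pin1 in the frame of tray between 0.015 and 0.0235 m and angle between the x axis of each of pin1, pin2, pin3 and the x axis of tray, either way round below 0.1 rad and y of pin1 in the frame of tray between 0.005 and 0.105 m and x of pin1 in the frame of tray between -0.03 and 0.03 m and z of pin2 in the frame of tray between 0.015 and 0.0235 m and y of pin2 in the frame of tray between 0.005 and 0.105 m and x of pin2 in the frame of tray between -0.03 and 0.03 m and z of pin3 in the frame of tray between 0.015 and 0.0235 m and y of pin3 in the frame of tray between 0.005 and 0.105 m and x of pin3 in the frame of tray between -0.03 and 0.03 m), for 0.2 s.
At the end, for the whole second after the job is handed in: Each pin rests in its own groove (axis 15 to 23.5 mm above the tray origin, within 0.1 rad of the groove and 30 mm of the tray's centre line, in the ribbed part); the rake stands at rest on the mat, upright within 0.1 rad, within 80 mm (x) and 70 mm (y) of its centre (z of pin1 in the frame of tray between 0.015 and 0.0235 m and angle between the x axis of each of pin1, pin2, pin3 and the x axis of tray, either way round below 0.1 rad and y of pin1 in the frame of tray between 0.005 and 0.105 m and x of pin1 in the frame of tray between -0.03 and 0.03 m and z of pin2 in the frame of tray between 0.015 and 0.0235 m and y of pin2 in the frame of tray between 0.005 and 0.105 m and x of pin2 in the frame of tray between -0.03 and 0.03 m and z of pin3 in the frame of tray between 0.015 and 0.0235 m and y of pin3 in the frame of tray between 0.005 and 0.105 m and x of pin3 in the frame of tray between -0.03 and 0.03 m and x of rake in the frame of mat between -0.08 and 0.08 m and y of rake in the frame of mat between -0.07 and 0.07 m and z of rake in the frame of mat below 0.006 m and angle between rake's own z axis and vertical below 0.1 rad and linear speed of each of rake, pin1, pin2, pin3 below 0.02 m/s); the robot touches nothing.
It fails at once if the rake bears on the tray with more than 25 N (contact force between rake and tray above 25 N).
It fails at once if the fingers touch a pin (contact force between the fingers and pin1 above 0.5 N or contact force between the fingers and pin2 above 0.5 N or contact force between the fingers and pin3 above 0.5 N).
It fails at once if the jar, bowl or cast is moved more than 15 mm (distance of any of jar, bowl, cast from where it was at the start of the episode above 0.015 m).
It also fails if it takes over 72 s, if anything falls off the work surface, if the arm or the gripper's body presses on something with over 40 N, if the wrist force passes 120 N, or if a joint passes its speed limit or range.

## Working session

There is one attempt and no reset: what is moved stays moved. The work goes in short steps, Python scripts to look and compute and a shell command to move; the robot and the scene stay as the last step left them, time stands still between calls to the robot, and variables do not carry over. Pictures are saved under pics/ and viewed, at most 10 in all, crops included, and the job is handed in when it is done.

```bash
ls; mkdir -p pics
cat > h.py <<'E'
import numpy as np,cv2
from cell import manip, cams, ticket, read_state
def cam(n):
    i=cams.camera_info(n);K=np.array(i['K'],float);R=cv2.Rodrigues(np.array(i['rvec'],float))[0];t=np.array(i['tvec'],float).ravel()
    return K,R,t
def cloud(n,d):
    K,R,t=cam(n);v,u=np.mgrid[:384,:512]
    p=np.stack([(u-K[0,2])/K[0,0]*d,(v-K[1,2])/K[1,1]*d,d],-1)
    w=(p-t)@R; w[d<=0]=np.nan
    return w
def ray(n,u,v,z):
    K,R,t=cam(n);c=-R.T@t;r=R.T@np.array([(u-K[0,2])/K[0,0],(v-K[1,2])/K[1,1],1]);return c+r*(z-c[2])/r[2]
E
python3 - <<'E'
from h import *
s=read_state();print(s,manip.grip_depth)
for n in('top','scene'):
    p,d=cams.camera(n);cv2.imwrite(f'pics/{n}0.png',p[...,::-1]);np.savez(f'{n}0.npz',p=p,d=d)
    print(cams.camera_info(n))
E
```

```text
cell.py
nudge.py
pics
{'clock': 0.0, 'joints': array([ 1.24238575e+00,  3.00528608e-01,  1.52159840e+00, -3.61922678e-05,
        1.32066873e+00, -6.65916553e-02]), 'qd': array([ 0.00056242, -0.0004835 ,  0.00132837, -0.00124786, -0.00128615,
       -0.00056415]), 'effort': array([-7.03333135e-04, -5.31807590e+01, -3.52733767e+01,  7.07564154e-02,
        2.44054024e-02, -9.25837071e-05]), 'eef_pos': array([142.2832368 , 531.0043406 , 204.84745109]), 'eef_rot': array([-3.14038990e+00, -4.50786812e-05,  2.87978268e+00]), 'wrist_force': array([0.0227385 , 0.25717708, 0.34346517]), 'moment': array([ 0.06283739, -0.04426664, -0.01029656]), 'finger_force': 0.0, 'finger_gap': 94.22301462756369} -18.8
{'K': array([[497.97051395,   0.        , 257.70849146],
       [  0.        , 497.97051395, 194.52384662],
       [  0.        ,   0.        ,   1.        ]]), 'rvec': array([ 2.12115484, -2.11688181,  0.19768798]), 'tvec': array([-28.41325655, 621.8045213 , 883.14551426])}
{'K': array([[368.24527085,   0.        , 254.14896104],
       [  0.        , 368.24527085, 190.06789217],
       [  0.        ,   0.        ,   1.        ]]), 'rvec': array([ 1.81092677,  2.03341195, -0.54200855]), 'tvec': array([  84.46643783, -514.66505582, 1271.5139458 ])}
```

View pics/top0.png

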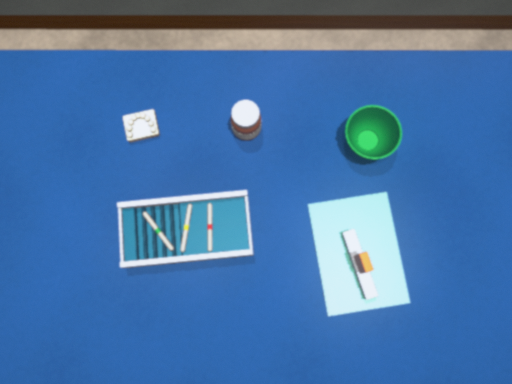

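View pics/scene0.png

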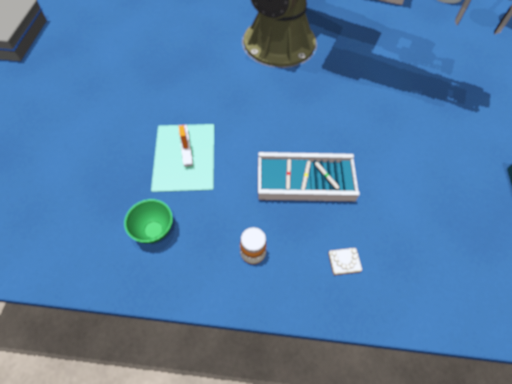

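Top view: the tray spans (118–252, 192–266) with ribs on the left. The pins are at (158,230), (186,228) and (210,227), and the rake at (360,264) on the mat. I'll measure these now.

```bash
cat > m.py <<'E'
from h import *
def run(tag):
  for n in('top','scene'):
    f=np.load(f'{n}{tag}.npz');p,d=f['p'],f['d'];w=cloud(n,d);hsv=cv2.cvtColor(p,cv2.COLOR_RGB2HSV).astype(int)
    H,S,V=[hsv[...,i] for i in range(3)]
    v,u=np.mgrid[:384,:512]
    box=(w[...,0]>250)&(w[...,0]<720)&(abs(w[...,1])<400)
    print(n,'table z',np.nanmedian(w[(H>100)&(H<120)&(S>150)&box][:,2]))
    masks={'white':(S<60)&(V>130)&box,'mat':(H>70)&(H<98)&(S>40)&(S<140)&(V>150)&box,'orange':(H>5)&(H<20)&(S>150)&(V>120)&box}
    for k,m in masks.items():
      c,lab,st,ce=cv2.connectedComponentsWithStats(m.astype(np.uint8))
      for i in range(1,c):
        if st[i,4]<25: continue
        q=w[lab==i];r=cv2.minAreaRect(q[:,:2].astype(np.float32))
        print(' ',k,ce[i].round(),st[i,4],'z5/50/95',np.nanpercentile(q[:,2],[5,50,95]).round(1),'c',np.round(r[0],1),'size',np.round(r[1],1),'a',round(r[2],1))
    
if __name__=='__main__':
  import sys;run(sys.argv[1])
E
python3 m.py 0
```

```text
top table z 1.9679059300445378
  white [183. 229.] 1999 z5/50/95 [31.2 43.9 47.1] c [559.8 118.4] size [124.5 261.2] a 5.7
  white [357. 255.] 8153 z5/50/95 [ 2.2  5.2 29.4] c [ 516.6 -222.6] size [216.8 156.7] a 9.0
  white [209. 226.] 208 z5/50/95 [33.3 38.6 41.3] c [563.1  65.6] size [92.5  9.4] a 1.0
  white [188. 214.] 106 z5/50/95 [31.2 38.4 41.8] c [587.5 107. ] size [ 9.2 43. ] a 81.8
  white [150. 220.] 115 z5/50/95 [21.8 38.1 41.9] c [576.2 182.1] size [45.3 10.7] a 38.7
  white [184. 240.] 119 z5/50/95 [30.  38.5 41.7] c [540.7 114.9] size [11.  48.3] a 82.9
  white [166. 241.] 120 z5/50/95 [24.4 37.9 41.6] c [535.5 149.2] size [40.8 12.1] a 39.9
  mat [361. 243.] 6377 z5/50/95 [2.1 5.  8. ] c [ 517.8 -223. ] size [219.1 159.3] a 9.3
scene table z -1.3448514522285708
  white [183. 167.] 2294 z5/50/95 [-0.9  1.7 26.1] c [ 514.2 -223.9] size [226.4 154.4] a 8.9
  white [307. 177.] 2245 z5/50/95 [-0.7 35.6 43. ] c [544.2 120.2] size [163.1 266.6] a 5.9
  mat [183. 159.] 3509 z5/50/95 [-1.4  1.4  3.9] c [ 516.9 -223.3] size [229.4 163.5] a 9.2
  orange [184. 140.] 44 z5/50/95 [38.5 65.8 83.2] c [ 510.8 -215.1] size [11.   8.4] a 17.1
```

Run:
```python
from h import *
f=np.load('top0.npz');p,d=f['p'],f['d'];w=cloud('top',d);w[...,2]-=1.97
hsv=cv2.cvtColor(p,cv2.COLOR_RGB2HSV).astype(int);H,S,V=[hsv[...,i] for i in range(3)]
def reg(u0,u1,v0,v1):
    m=np.zeros((384,512),bool);m[v0:v1,u0:u1]=1;return m
wh=(S<70)&(V>130)
# rails: refine by ray onto plane z
rt=reg(112,258,186,270)&wh&(w[...,2]>38)
z=np.median(w[rt][:,2]);print('rail z',z,rt.sum())
def proj(m,z):
    v,u=np.nonzero(m);return np.array([ray('top',a,b,z+1.97)[:2] for a,b in zip(u,v)])
# outer rail: columns 130..240, split rows
for nm,m in(('up',reg(128,240,186,210)),('low',reg(128,240,250,270))):
    q=w[m&rt];print(nm,np.median(q[:,2]));P=proj(m&rt,np.median(q[:,2]));vx,vy,x0,y0=cv2.fitLine(P.astype(np.float32),cv2.DIST_L2,0,.01,.01).ravel();print(P.mean(0),np.degrees(np.arctan2(-vx,vy)) if vy>0 else np.degrees(np.arctan2(vx,-vy)))
m=reg(112,258,186,270)&wh&(w[...,2]>25);c,lab,st,ce=cv2.connectedComponentsWithStats(m.astype(np.uint8));i=1+st[1:,4].argmax()
print('tray rect',cv2.minAreaRect(proj(lab==i,z).astype(np.float32)))
# rake
a=reg(335,385,220,305)&(w[...,2]>14)&(w[...,2]<40)&wh
zb=np.median(w[a][:,2]);r=cv2.minAreaRect(proj(a,zb).astype(np.float32));print('bar z',zb,np.percentile(w[a][:,2],[10,90]),r,a.sum())
b=reg(335,385,220,305)&(w[...,2]>75);zh=np.median(w[b][:,2]);print('handle',zh,cv2.minAreaRect(proj(b,zh).astype(np.float32)),b.sum(),H[b].mean())
deck=reg(212,245,200,258)&(H>85)&(H<100)&(S>150);print('deck z',np.median(w[deck][:,2]),deck.sum())
# scene estimates
f=np.load('scene0.npz');w2=cloud('scene',f['d']);w2[...,2]+=1.34;h2=cv2.cvtColor(f['p'],cv2.COLOR_RGB2HSV).astype(int)
k=(h2[...,1]<70)&(h2[...,2]>130)&(abs(w2[...,0]-560)<90)&(abs(w2[...,1]-118)<150)&(w2[...,2]>37);print('scene rail',np.median(w2[k][:,2]),cv2.minAreaRect(w2[k][:,:2].astype(np.float32)),k.sum())
k=(h2[...,0]<20)&(h2[...,1]>120)&(abs(w2[...,0]-510)<60)&(abs(w2[...,1]+215)<60)&(w2[...,2]>70);print('scene handle',np.median(w2[k],axis=0),k.sum())
im=cv2.resize(p[180:310,110:420,::-1],None,fx=2.5,fy=2.5,interpolation=cv2.INTER_CUBIC);cv2.imwrite('pics/c0.png',im)
```

```text
rail z 42.360110355283986 1691
up 42.592022200240926
[616.72193251 115.44031327] 5.5263443
low 42.82300855931685
[503.15143528 111.97467196] 5.747622Traceback (most recent call last):
  File "<stdin>", line 16, in <module>
  File "<stdin>", line 11, in proj
  File "h.py", line 12, in ray
    K,R,t=cam(n);c=-R.T@t;r=R.T@np.array([(u-K[0,2])/K[0,0],(v-K[1,2])/K[1,1],1]);return c+r*(z-c[2])/r[2]
          ~~~^^^
  File "h.py", line 4, in cam
    i=cams.camera_info(n);K=np.array(i['K'],float);R=cv2.Rodrigues(np.array(i['rvec'],float))[0];t=np.array(i['tvec'],float).ravel()
ValueError: time passes only in moves, steps and waits
```

```bash
sed -i 's/^def cam/import functools\n@functools.cache\ndef cam/' h.py
python3 - <<'E'
from h import *
f=np.load('top0.npz');p,d=f['p'],f['d'];w=cloud('top',d);w[...,2]-=1.97
hsv=cv2.cvtColor(p,cv2.COLOR_RGB2HSV).astype(int);H,S,V=[hsv[...,i] for i in range(3)]
def reg(u0,u1,v0,v1):
    m=np.zeros((384,512),bool);m[v0:v1,u0:u1]=1;return m
wh=(S<70)&(V>130)
def proj(m,z):
    v,u=np.nonzero(m);return np.array([ray('top',a,b,z+1.97)[:2] for a,b in zip(u,v)])
m=reg(112,258,186,270)&wh&(w[...,2]>25);c,lab,st,ce=cv2.connectedComponentsWithStats(m.astype(np.uint8));i=1+st[1:,4].argmax()
print('tray rect',cv2.minAreaRect(proj(lab==i,42.3).astype(np.float32)))
a=reg(335,385,220,305)&(w[...,2]>14)&(w[...,2]<40)&wh
zb=np.median(w[a][:,2]);r=cv2.minAreaRect(proj(a,zb).astype(np.float32));print('bar z',zb,np.percentile(w[a][:,2],[10,90]),r,a.sum())
b=reg(335,385,220,305)&(w[...,2]>75);zh=np.median(w[b][:,2]);print('handle',zh,cv2.minAreaRect(proj(b,zh).astype(np.float32)),b.sum(),H[b].mean())
deck=reg(216,240,205,255)&(H>85)&(H<105)&(S>120);print('deck z',np.median(w[deck][:,2]),deck.sum())
f=np.load('scene0.npz');w2=cloud('scene',f['d']);w2[...,2]+=1.34;h2=cv2.cvtColor(f['p'],cv2.COLOR_RGB2HSV).astype(int)
k=(h2[...,1]<70)&(h2[...,2]>130)&(abs(w2[...,0]-560)<90)&(abs(w2[...,1]-118)<150)&(w2[...,2]>37);print('scene rail',np.median(w2[k][:,2]),cv2.minAreaRect(w2[k][:,:2].astype(np.float32)),k.sum())
k=(h2[...,0]<20)&(h2[...,1]>120)&(abs(w2[...,0]-510)<60)&(abs(w2[...,1]+215)<60)&(w2[...,2]>70);print('scene handle',np.median(w2[k],axis=0),k.sum())
im=cv2.resize(p[180:310,110:420,::-1],None,fx=2.5,fy=2.5,interpolation=cv2.INTER_CUBIC);cv2.imwrite('pics/c0.png',im)
E
```

```text
tray rect ((559.7333374023438, 113.0831298828125), (125.59358215332031, 249.64578247070312), 5.706550121307373)
bar z 27.36662063751555 [24.26012291 29.85819078] ((494.32940673828125, -219.81719970703125), (133.46957397460938, 26.71391487121582), 17.86920928955078) 778
handle 84.13906234949727 ((494.86297607421875, -220.28469848632812), (35.59871292114258, 17.2206974029541), 17.684051513671875) 192 18.515625
deck z nan 1084
scene rail 41.877554896812434 ((562.4148559570312, 115.32168579101562), (127.1676025390625, 250.08607482910156), 5.714085102081299) 1113
scene handle [ 509.44935879 -217.11738197   83.54269444] 37
```

View pics/c0.png

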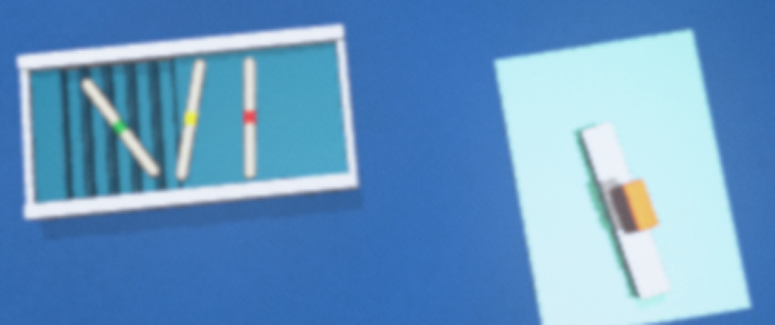

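Tray centre ≈ (561,114), yaw 5.7°, rail tops z ≈ 42. Rake ≈ (495,-220), yaw 17.8°. Moving over to the rake.

```bash
cat > go.py <<'E'
# usage: go.py x y z yaw  -> shift in the tool's axes from measured pose
from h import *
import sys
from scipy.spatial.transform import Rotation as Ro
s=read_state();R=Ro.from_euler('xyz',s['eef_rot']);t=np.array(list(map(float,sys.argv[1:4])))
T=Ro.from_euler('xyz',[np.pi,0,float(sys.argv[4])])
print('t',s['clock'],'pos',s['eef_pos'].round(1),'rot',s['eef_rot'].round(3),'shift',R.inv().apply(t-s['eef_pos']).round(1),'rv',(R.inv()*T).as_rotvec().round(3),'F',s['wrist_force'].round(1),'gap',s['finger_gap'].round(1))
E
python3 nudge.py '[[-157, -187, 0, 0, 0, 0], [-157, -187, 0, 0, 0, 0], [-157, -187, 0, 0, 0, 0], [-157, -187, 0, 0, 0, 0], [-157, -187, 0, 0, 0, 0]]' 60
python3 nudge.py '[[-157, -187, 0, 0, 0, 0], [-157, -187, 0, 0, 0, 0], [-157, -187, 0, 0, 0, 0], [-157, -187, 0, 0, 0, 0], [-157, -187, 0, 0, 0, 0]]'
python3 nudge.py '[[-157, -187, 0, 0, 0, 0], [-157, -187, 0, 0, 0, 0], [-157, -187, 0, 0, 0, 0], [-157, -187, 0, 0, 0, 0], [-157, -187, 0, 0, 0, 0]]'
python3 nudge.py '[[0, 0, 0, 0, 0, 0.75], [0, 0, 0, 0, 0, 0.75], [0, 0, 0, 0, 0, 0.75], [0, 0, 0, 0, 0, 0.75], [0, 0, 0, 0, 0, 0.75]]'
python3 nudge.py '[[0, 0, 0, 0, 0, 0.75], [0, 0, 0, 0, 0, 0.75], [0, 0, 0, 0, 0, 0.75], [0, 0, 0, 0, 0, 0.75], [0, 0, 0, 0, 0, 0.75]]'
python3 go.py 495 -220 120 0.31
```

```text
clock: 0.6
eef_pos: [245.8, 307.9, 205.2]
eef_rot: [-3.141, -0.0, 2.88]
wrist_force: [1.5, 0.1, 0.4]
finger_gap: 60.8
finger_force: 0.0
clock: 1.1
eef_pos: [349.2, 86.5, 205.6]
eef_rot: [3.141, 0.0, 2.879]
wrist_force: [0.6, 0.8, 0.1]
finger_gap: 60.1
finger_force: 0.0
clock: 1.6
eef_pos: [452.5, -135.0, 205.2]
eef_rot: [3.142, -0.0, 2.879]
wrist_force: [1.3, 0.9, 0.4]
finger_gap: 60.2
finger_force: 0.0
clock: 2.1
eef_pos: [451.9, -132.5, 205.2]
eef_rot: [-3.141, -0.001, 2.124]
wrist_force: [0.0, -0.1, -0.8]
finger_gap: 59.8
finger_force: 0.0
clock: 2.6
eef_pos: [451.9, -132.5, 205.2]
eef_rot: [-3.141, -0.0, 1.374]
wrist_force: [-0.5, -0.7, 0.2]
finger_gap: 60.1
finger_force: 0.0Traceback (most recent call last):
  File "go.py", line 7, in <module>
    print('t',s['clock'],'pos',s['eef_pos'].round(1),'rot',s['eef_rot'].round(3),'shift',R.inv().apply(t-s['eef_pos']).round(1),'rv',(R.inv()*T).as_rotvec().round(3),'F',s['wrist_force'].round(1),'gap',s['finger_gap'].round(1))
                                                                                                                                                                                                          ^^^^^^^^^^^^^^^^^^^^^
AttributeError: 'float' object has no attribute 'round'
```

```bash
sed -i "s/s\['finger_gap'\].round(1)/round(s['finger_gap'],1)/" go.py
python3 nudge.py '[[0, 0, 0, 0, 0, 0.75], [0, 0, 0, 0, 0, 0.75], [0, 0, 0, 0, 0, 0.75], [0, 0, 0, 0, 0, 0.75], [0, 0, 0, 0, 0, 0.75]]' 60
python3 go.py 495 -220 120 0.31
python3 - <<'E'
from h import *
s=read_state();p,d=cams.camera('wrist');i=cams.camera_info('wrist');print(i)
cv2.imwrite('pics/w1.png',p[...,::-1])
E
```

```text
clock: 3.1
eef_pos: [452.0, -132.5, 205.2]
eef_rot: [-3.141, 0.0, 0.624]
wrist_force: [0.5, -0.2, 0.1]
finger_gap: 60.0
finger_force: 0.0
t 3.1 pos [ 452.  -132.5  205.2] rot [-3.141  0.     0.624] shift [-16.2  96.2  85.2] rv [-0.     0.     0.314] F [ 0.5 -0.2  0.1] gap 60.0
{'K': array([[297.31863964,   0.        , 255.76056309],
       [  0.        , 297.31863964, 191.33313621],
       [  0.        ,   0.        ,   1.        ]]), 'mount': array([[-3.15888611e-04, -9.60072062e-01, -2.79752632e-01,
         8.18521678e+01],
       [ 9.99999948e-01, -2.84693291e-04, -1.52143412e-04,
        -9.93063214e-01],
       [ 6.64249418e-05, -2.79752665e-01,  9.60072102e-01,
        -1.78844575e+02],
       [ 0.00000000e+00,  0.00000000e+00,  0.00000000e+00,
         1.00000000e+00]])}
```

View pics/w1.png

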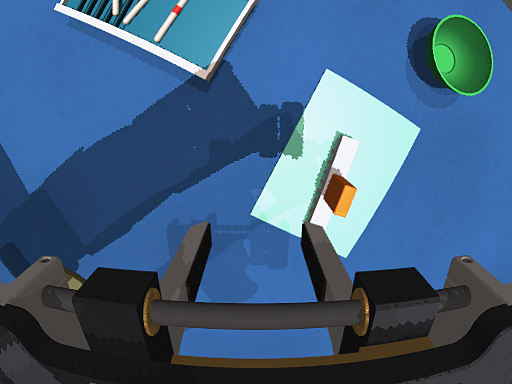

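The wrist view shows the rake handle at (342,192) and the mat clear. Moving above it and refining with the wrist camera.

```bash
python3 nudge.py '[[-16, 96, 50, 0, 0, 0.314], [-16, 96, 50, 0, 0, 0.314], [-16, 96, 50, 0, 0, 0.314], [-16, 96, 50, 0, 0, 0.314], [-16, 96, 50, 0, 0, 0.314]]'
cat > wr.py <<'E'
from h import *
from scipy.spatial.transform import Rotation as Ro
def wcloud():
    s=read_state();p,d=cams.camera('wrist');i=cams.camera_info('wrist');K=i['K'];M=np.array(i['mount'])
    v,u=np.mgrid[:384,:512];a=(u-K[0,2])/K[0,0];b=(v-K[1,2])/K[1,1];r=np.hypot(a,b)+1e-9;th=np.minimum(r,1.5)
    c=np.stack([a/r*np.tan(th)*d,b/r*np.tan(th)*d,d],-1);c[d<=0]=np.nan
    t=c@M[:3,:3].T+M[:3,3];R=Ro.from_euler('xyz',s['eef_rot']).as_matrix()
    return p,t@R.T+s['eef_pos'],cv2.cvtColor(p,cv2.COLOR_RGB2HSV).astype(int)
def rect(q): 
    r=cv2.minAreaRect(q[:,:2].astype(np.float32));return np.round(r[0],1),np.round(r[1],1),round(r[2],2)
E
python3 - <<'E'
from wr import *
p,w,h=wcloud()
np.savez('w2.npz',p=p,w=w)
near=(abs(w[...,0]-495)<90)&(abs(w[...,1]+220)<70)
m=near&(w[...,2]>60)&(w[...,2]<95)&(h[...,0]<25)&(h[...,1]>100);print('z',np.percentile(w[m][:,2],[5,50,95,99]),m.sum())
t=m&(w[...,2]>np.percentile(w[m][:,2],97)-4);print(rect(w[t]),t.sum())
b=near&(w[...,2]>18)&(w[...,2]<35)&(h[...,1]<60);print('bar',rect(w[b]),np.median(w[b][:,2]))
k=near&(h[...,0]>70)&(h[...,0]<98)&(w[...,2]<12);print('mat z',np.median(w[k][:,2]))
E
python3 go.py 495 -220 42 0.311
```

```text
clock: 3.65
eef_pos: [495.5, -218.9, 155.9]
eef_rot: [-3.142, -0.0, 0.319]
wrist_force: [0.5, -0.2, 0.9]
finger_gap: 60.2
finger_force: 0.0
z [70.02918521 83.77364976 85.03376036 85.44766301] 730
(array([ 495.6, -221.2]), array([34.8, 15. ]), 18.01) 642
bar (array([ 495.1, -221.3]), array([133.9,  23.3]), 17.87) 27.031888258275103
mat z 2.522431111422975
t 3.7 pos [ 495.7 -218.7  156.4] rot [ 3.141e+00 -1.000e-03  3.190e-01] shift [ -1.1   0.9 114.4] rv [ 0.001 -0.001  0.008] F [-0.4  0.7  0.2] gap 60.1
```

```bash
python3 nudge.py '[[-0.9, 2.1, 40, 0, 0, 0.006], [-0.9, 2.1, 80, 0, 0, 0.006], [-0.9, 2.1, 105, 0, 0, 0.006], [-0.9, 2.1, 114, 0, 0, 0.006], [-0.9, 2.1, 114, 0, 0, 0.006]]'
python3 nudge.py '[[0, 0, 0, 0, 0, 0], [0, 0, 0, 0, 0, 0], [0, 0, 0, 0, 0, 0], [0, 0, 0, 0, 0, 0], [0, 0, 0, 0, 0, 0]]' 8 35
python3 nudge.py '[[0, 0, 0, 0, 0, 0], [0, 0, 0, 0, 0, 0], [0, 0, 0, 0, 0, 0]]'
python3 nudge.py '[[0, 0, -10, 0, 0, 0], [0, 0, -30, 0, 0, 0], [0, 0, -60, 0, 0, 0], [0, 0, -80, 0, 0, 0], [0, 0, -80, 0, 0, 0]]'
python3 go.py 561 114 100 0.0995
```

```text
clock: 4.2
eef_pos: [495.5, -221.2, 41.8]
eef_rot: [-3.141, 0.0, 0.311]
wrist_force: [0.2, -0.8, 0.1]
finger_gap: 59.8
finger_force: 0.0
clock: 4.7
eef_pos: [495.6, -221.9, 41.8]
eef_rot: [3.141, -0.0, 0.31]
wrist_force: [-0.0, 0.8, -0.8]
finger_gap: 22.9
finger_force: 0.0
clock: 5.0
eef_pos: [495.6, -221.9, 41.6]
eef_rot: [3.141, -0.0, 0.31]
wrist_force: [-0.8, -0.5, 2.0]
finger_gap: 15.9
finger_force: 35.0
clock: 5.5
eef_pos: [496.6, -222.4, 124.4]
eef_rot: [3.138, -0.003, 0.31]
wrist_force: [0.5, 0.3, -1.6]
finger_gap: 16.1
finger_force: 35.0
t 5.5 pos [ 496.6 -222.4  124.4] rot [ 3.138e+00 -3.000e-03  3.100e-01] shift [ 163.8 -300.8   24. ] rv [ 0.003 -0.004  0.21 ] F [ 0.5  0.3 -1.6] gap 16.1
```

```bash
python3 nudge.py '[[0, 0, -15, 0, 0, 0.21], [0, 0, -15, 0, 0, 0.21]]'
python3 go.py 569.7 26.4 140 0.0995
```

```text
clock: 5.7
eef_pos: [495.7, -221.9, 137.0]
eef_rot: [3.141, -0.001, 0.094]
wrist_force: [0.3, -0.0, -1.7]
finger_gap: 15.7
finger_force: 35.0
t 5.7 pos [ 495.7 -221.9  137. ] rot [ 3.141e+00 -1.000e-03  9.400e-02] shift [  97.1 -240.2   -3.1] rv [ 0.001 -0.001 -0.005] F [ 0.3 -0.  -1.7] gap 15.7
```

```bash
python3 nudge.py '[[19, -48, 0, 0, 0, 0], [38, -96, 0, 0, 0, 0], [57, -144, 0, 0, 0, 0], [76, -192, 0, 0, 0, 0], [90, -225, 0, 0, 0, 0]]'
python3 nudge.py '[[7, -15, 0, 0, 0, -0.005], [7, -15, 0, 0, 0, -0.005], [7, -15, 0, 0, 0, -0.005]]'
python3 - <<'E'
from wr import *
p,w,h=wcloud();cv2.imwrite('pics/w3.png',p[...,::-1]);np.savez('w3.npz',p=p,w=w,h=h)
q=(w-np.array([561,114,0]));a=.0995;x=q[...,0]*np.cos(a)+q[...,1]*np.sin(a);y=-q[...,0]*np.sin(a)+q[...,1]*np.cos(a)
wh=(h[...,1]<70)&(h[...,2]>110)&(abs(x)<75)&(w[...,2]<60)&(w[...,2]>38)
for s in(1,-1):
  k=wh&(s*x>48);print(s,k.sum(),np.percentile(x[k],[2,50,98]).round(1) if k.any() else 0,np.percentile(y[k],[1,99]).round(1),np.median(w[k][:,2]))
  P=np.polyfit(y[k],x[k],1);print('slope',P)
t=(h[...,0]>100)&(h[...,1]>150)&(w[...,2]<10);print('table',np.nanmedian(w[t][:,2]))
E
python3 go.py 569.7 26.4 70 0.0995
```

```text
clock: 6.2
eef_pos: [562.4, 13.5, 135.3]
eef_rot: [-3.141, 0.001, 0.1]
wrist_force: [0.2, -1.0, -0.9]
finger_gap: 16.1
finger_force: 35.0
clock: 6.5
eef_pos: [567.7, 25.9, 135.6]
eef_rot: [3.141, 0.001, 0.105]
wrist_force: [0.7, -0.9, -2.8]
finger_gap: 15.3
finger_force: 35.0
1 2251 [51.1 56.4 61. ] [-123.1  121.3] 42.56245655837459
slope [-3.98403881e-03  5.63110299e+01]
-1 1242 [-62.8 -57.7 -52.9] [-48.  122.2] 42.5034616200695
slope [-1.59018365e-03 -5.76809540e+01]
table -0.39921452923175593
t 6.55 pos [567.7  25.4 135.9] rot [3.141e+00 1.000e-03 1.040e-01] shift [ 2.2 -0.8 65.9] rv [0.    0.001 0.004] F [ 0.4 -0.2 -2.7] gap 15.7
```

View pics/w3.png

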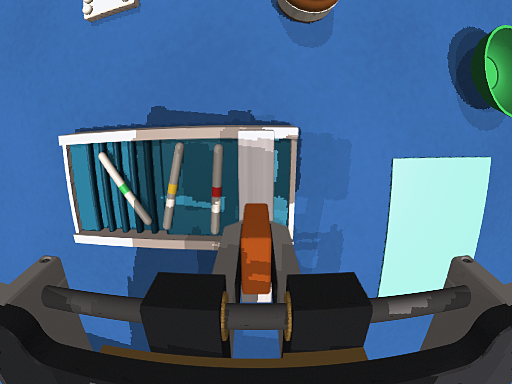

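The rake hangs over the plain end, with the red pin ahead at (216,195). Rail tops are at about 42.6, so contact should come at TCP z ≈ 69. Descending.

```bash
python3 nudge.py '[[1.7, -0.6, 30, 0, 0, 0.001], [1.7, -0.6, 50, 0, 0, 0.001], [1.7, -0.6, 60, 0, 0, 0.001], [1.7, -0.6, 63, 0, 0, 0.001], [1.7, -0.6, 63, 0, 0, 0.001]]'
python3 go.py 569.3 26 70 0.102
python3 nudge.py '[[0, 0, 0.5, 0, 0, 0], [0, 0, 0.5, 0, 0, 0]]'
python3 go.py 569.3 26 70 0.102
python3 nudge.py '[[0, 0, 0.5, 0, 0, 0], [0, 0, 0.5, 0, 0, 0]]'
python3 go.py 569.3 26 70 0.102
```

```text
clock: 7.05
eef_pos: [569.9, 26.8, 73.8]
eef_rot: [3.142, -0.0, 0.103]
wrist_force: [-0.0, 0.1, -1.5]
finger_gap: 15.7
finger_force: 35.0
t 7.05 pos [569.9  26.8  73.8] rot [ 3.142 -0.     0.103] shift [-0.7  0.7  3.8] rv [ 0.    -0.     0.001] F [-0.   0.1 -1.5] gap 15.7
clock: 7.25
eef_pos: [570.1, 27.3, 73.8]
eef_rot: [3.141, -0.001, 0.104]
wrist_force: [0.1, -0.3, -2.3]
finger_gap: 15.8
finger_force: 35.0
t 7.25 pos [570.1  27.3  73.8] rot [ 3.141e+00 -1.000e-03  1.040e-01] shift [-1.   1.2  3.8] rv [ 0.    -0.001  0.002] F [ 0.1 -0.3 -2.3] gap 15.8
clock: 7.45
eef_pos: [569.8, 27.5, 72.7]
eef_rot: [3.142, -0.0, 0.104]
wrist_force: [0.0, -0.8, -1.8]
finger_gap: 15.8
finger_force: 35.0
t 7.45 pos [569.8  27.5  72.7] rot [ 3.142 -0.     0.104] shift [-0.7  1.4  2.7] rv [ 0.    -0.     0.002] F [ 0.  -0.8 -1.8] gap 15.8
```

```bash
python3 nudge.py '[[-0.6, 0.8, 1, 0, 0, -0.001], [-0.6, 0.8, 2, 0, 0, -0.001], [-0.6, 0.8, 2, 0, 0, -0.001]]' | grep -E 'pos|wrist'
python3 nudge.py '[[0, 0, 0.4, 0, 0, 0], [0, 0, 0.4, 0, 0, 0]]' | grep -E 'pos|wrist'
python3 nudge.py '[[0, 0, 0.4, 0, 0, 0], [0, 0, 0.4, 0, 0, 0]]' | grep -E 'pos|wrist'
python3 nudge.py '[[0, 0, 0.4, 0, 0, 0], [0, 0, 0.4, 0, 0, 0]]' | grep -E 'pos|wrist|clock'
```

```text
eef_pos: [569.1, 26.6, 70.3]
wrist_force: [-0.7, -0.4, -2.3]
eef_pos: [569.2, 26.6, 70.0]
wrist_force: [-0.3, -0.3, -1.5]
eef_pos: [569.2, 26.6, 69.6]
wrist_force: [-0.1, 0.0, -1.5]
clock: 8.35
eef_pos: [569.2, 26.6, 69.2]
wrist_force: [-0.2, 0.4, -1.7]
```

```bash
for i in 1; do python3 nudge.py '[[0, 0, 0.3, 0, 0, 0], [0, 0, 0.3, 0, 0, 0]]' | grep -E 'pos|wrist'; done
python3 nudge.py '[[0, 0, 0.3, 0, 0, 0], [0, 0, 0.3, 0, 0, 0]]' | grep -E 'pos|wrist'
```

```text
eef_pos: [569.2, 26.6, 69.0]
wrist_force: [-0.3, -0.4, -0.6]
eef_pos: [569.3, 26.5, 69.0]
wrist_force: [-2.9, 0.4, 3.8]
```

```bash
python3 nudge.py '[[0, 0, 0, 0, 0, 0], [0, 0, 0, 0, 0, 0]]' | grep -E 'rot|wrist'
python3 nudge.py '[[0, -1, 0, 0, 0, 0], [0, -3, 0, 0, 0, 0], [0, -5, 0, 0, 0, 0]]' | grep -E 'pos|rot|wrist'
python3 -c "
from h import *;s=read_state();print(s['wrist_force'],s['moment'],s['clock'])"
```

```text
eef_rot: [3.142, -0.0, 0.105]
wrist_force: [-3.2, -1.0, 5.7]
eef_pos: [569.1, 31.3, 69.0]
eef_rot: [3.141, -0.001, 0.105]
wrist_force: [0.9, -4.3, 5.3]
[ 0.90183021 -4.31383477  5.310973  ] [-1.05657506  0.16346758  0.00659341] 9.25
```

```bash
python3 nudge.py '[[0, -3, -0.1, 0, 0, 0], [0, -6, -0.1, 0, 0, 0], [0, -9, -0.1, 0, 0, 0], [0, -12, -0.1, 0, 0, 0], [0, -15, -0.1, 0, 0, 0]]' | grep -E 'pos|rot|wrist'
python3 nudge.py '[[0, -3, 0, 0, 0, 0], [0, -6, 0, 0, 0, 0], [0, -9, 0, 0, 0, 0], [0, -12, 0, 0, 0, 0], [0, -15, 0, 0, 0, 0]]' | grep -E 'pos|rot|wrist|clock'
```

```text
eef_pos: [567.4, 46.6, 69.0]
eef_rot: [3.141, -0.001, 0.105]
wrist_force: [0.1, -5.1, 5.3]
clock: 10.25
eef_pos: [565.8, 61.5, 69.0]
eef_rot: [3.141, -0.001, 0.105]
wrist_force: [0.3, -5.7, 5.4]
```

```bash
python3 nudge.py '[[0, -3, 0, 0, 0, 0], [0, -6, 0, 0, 0, 0], [0, -9, 0, 0, 0, 0], [0, -12, 0, 0, 0, 0], [0, -15, 0, 0, 0, 0]]' | grep -E 'pos|wrist'
python3 nudge.py '[[0, -3, 0, 0, 0, 0], [0, -6, 0, 0, 0, 0], [0, -9, 0, 0, 0, 0], [0, -12, 0, 0, 0, 0], [0, -15, 0, 0, 0, 0]]' | grep -E 'pos|rot|wrist|clock'
python3 - <<'E'
from wr import *
p,w,h=wcloud();cv2.imwrite('pics/w4.png',cv2.resize(p[90:300,40:340,::-1],None,fx=2,fy=2))
E
```

```text
eef_pos: [564.2, 76.4, 69.0]
wrist_force: [0.3, -5.0, 5.9]
clock: 11.25
eef_pos: [562.6, 91.3, 69.0]
eef_rot: [3.141, -0.001, 0.105]
wrist_force: [0.6, -6.3, 5.4]
```

View pics/w4.png

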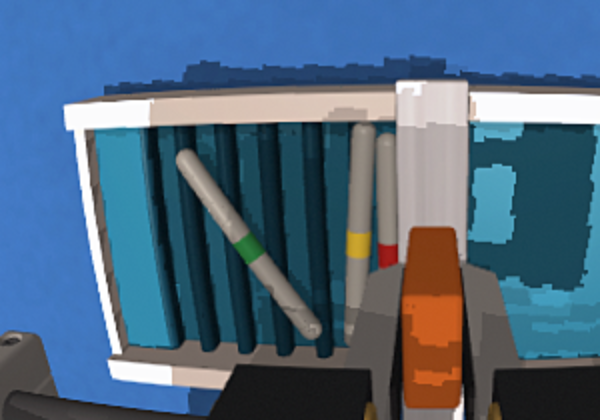

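Red now lies against the rake and yellow just ahead of it, about to enter groove 1. Green is still askew across the ribs. Continuing.

```bash
python3 nudge.py '[[0, -3, 0, 0, 0, 0], [0, -6, 0, 0, 0, 0], [0, -9, 0, 0, 0, 0], [0, -12, 0, 0, 0, 0], [0, -15, 0, 0, 0, 0]]' | grep -E 'pos|wrist'
python3 nudge.py '[[0, -2, 0, 0, 0, 0], [0, -4, 0, 0, 0, 0], [0, -6, 0, 0, 0, 0], [0, -8, 0, 0, 0, 0], [0, -10, 0, 0, 0, 0]]' | grep -E 'pos|wrist'
python3 nudge.py '[[0, -2, 0, 0, 0, 0], [0, -4, 0, 0, 0, 0], [0, -6, 0, 0, 0, 0], [0, -8, 0, 0, 0, 0], [0, -10, 0, 0, 0, 0]]' | grep -E 'pos|wrist|clock'
python3 - <<'E'
from wr import *
p,w,h=wcloud();cv2.imwrite('pics/w5.png',cv2.resize(p[90:300,40:340,::-1],None,fx=2,fy=2))
E
```

```text
eef_pos: [561.0, 106.2, 69.0]
wrist_force: [0.6, -4.6, 5.5]
eef_pos: [560.0, 116.1, 69.0]
wrist_force: [0.5, -5.8, 6.4]
clock: 12.8
eef_pos: [558.9, 126.0, 69.0]
wrist_force: [1.4, -6.0, 6.2]
```

View pics/w5.png

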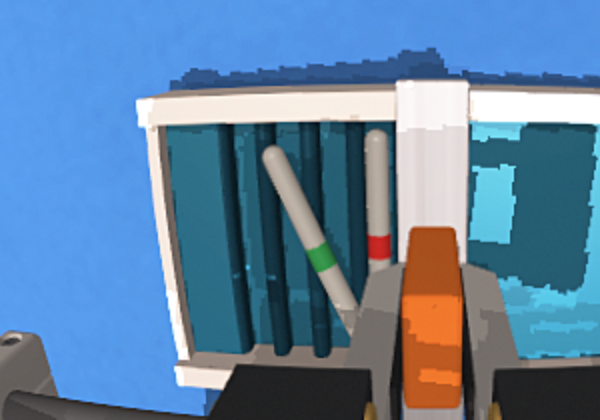

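Yellow has dropped into groove 1 under the rake, red is at groove 2 and green is turning.

```bash
python3 nudge.py '[[0, -2, 0, 0, 0, 0], [0, -4, 0, 0, 0, 0], [0, -6, 0, 0, 0, 0], [0, -8, 0, 0, 0, 0], [0, -10, 0, 0, 0, 0]]' | grep -E 'pos|wrist'
python3 nudge.py '[[0, -2, 0, 0, 0, 0], [0, -4, 0, 0, 0, 0], [0, -6, 0, 0, 0, 0], [0, -8, 0, 0, 0, 0], [0, -10, 0, 0, 0, 0]]' | grep -E 'pos|wrist'
python3 nudge.py '[[0, -2, 0, 0, 0, 0], [0, -4, 0, 0, 0, 0], [0, -6, 0, 0, 0, 0], [0, -8, 0, 0, 0, 0], [0, -10, 0, 0, 0, 0]]' | grep -E 'pos|wrist|clock'
python3 - <<'E'
from wr import *
p,w,h=wcloud();cv2.imwrite('pics/w6.png',cv2.resize(p[90:300,40:340,::-1],None,fx=2,fy=2))
E
```

```text
eef_pos: [557.9, 136.0, 68.9]
wrist_force: [1.9, -5.4, 6.4]
eef_pos: [556.8, 146.0, 69.0]
wrist_force: [0.6, -5.3, 6.0]
clock: 14.35
eef_pos: [555.7, 155.9, 68.9]
wrist_force: [0.4, -5.4, 6.4]
```

View pics/w6.png

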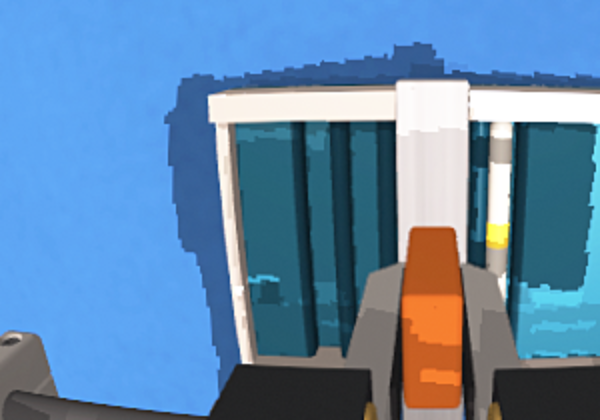

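Yellow lies in groove 1 at (497,235). The bar hides red and green, which are probably in grooves 2 and 3. Drawing on.

```bash
python3 nudge.py '[[0, -2, 0, 0, 0, 0], [0, -4, 0, 0, 0, 0], [0, -6, 0, 0, 0, 0], [0, -8, 0, 0, 0, 0], [0, -10, 0, 0, 0, 0]]' | grep -E 'pos|wrist'
python3 nudge.py '[[0, -2, 0, 0, 0, 0], [0, -4, 0, 0, 0, 0], [0, -6, 0, 0, 0, 0], [0, -8, 0, 0, 0, 0], [0, -10, 0, 0, 0, 0]]' | grep -E 'pos|wrist'
python3 nudge.py '[[0, -2, 0, 0, 0, 0], [0, -4, 0, 0, 0, 0], [0, -6, 0, 0, 0, 0], [0, -8, 0, 0, 0, 0], [0, -10, 0, 0, 0, 0]]' | grep -E 'pos|wrist|clock'
python3 nudge.py '[[0, 0, 0, 0, 0, 0], [0, 0, 0, 0, 0, 0], [0, 0, 0, 0, 0, 0]]' | grep -E 'wrist|clock'
python3 - <<'E'
from wr import *
p,w,h=wcloud();cv2.imwrite('pics/w7.png',cv2.resize(p[90:300,180:400,::-1],None,fx=2.5,fy=2.5))
q=(w-np.array([560.3,113.5,2.6]));a=.102;x=q[...,0]*np.cos(a)+q[...,1]*np.sin(a);y=-q[...,0]*np.sin(a)+q[...,1]*np.cos(a);z=q[...,2]
H,S,V=[h[...,i] for i in range(3)]
ins=(abs(x)<48)&(abs(y)<110)&(z<34)
for n,c in(('white',(S<80)&(V>60)),):
  m=ins&c
  cc,lab,st,ce=cv2.connectedComponentsWithStats(m.astype(np.uint8))
  for i in range(1,cc):
    if st[i,4]<40: continue
    k=lab==i;P=np.polyfit(x[k],y[k],1);print(n,ce[i].round(),st[i,4],'x',x[k].min().round(),x[k].max().round(),'y',np.median(y[k]).round(1),'slope',P[0].round(3),'ztop',np.percentile(z[k],[50,90]).round(1))
E
```

```text
eef_pos: [554.7, 165.8, 69.0]
wrist_force: [0.8, -5.3, 5.5]
eef_pos: [553.6, 175.7, 69.0]
wrist_force: [-0.6, -6.1, 5.9]
clock: 15.9
eef_pos: [552.6, 185.7, 68.9]
wrist_force: [0.7, -5.6, 6.7]
clock: 16.2
wrist_force: [0.9, -2.6, 6.1]
white [274. 172.] 42 x 16.0 48.0 y 60.0 slope 0.017 ztop [25.4 26.4]
white [327. 177.] 542 x 8.0 48.0 y 18.2 slope 0.002 ztop [24.1 25.2]
white [305. 181.] 597 x 3.0 46.0 y 36.0 slope 0.001 ztop [24.  25.3]
white [284. 183.] 617 x 2.0 44.0 y 52.0 slope 0.004 ztop [24.  25.3]
white [281. 220.] 81 x -16.0 9.0 y 53.5 slope 0.613 ztop [24.5 25.8]
white [323. 235.] 451 x -42.0 -2.0 y 18.3 slope -0.003 ztop [24.1 25.1]
white [301. 240.] 453 x -47.0 -6.0 y 36.1 slope 0.015 ztop [24.  25.1]
```

View pics/w7.png

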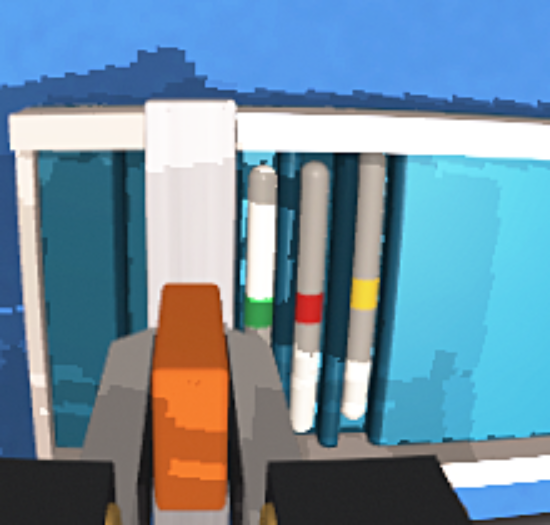

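All three pins lie parallel in grooves 1–3, with tops about 25 mm above the tray origin. Lifting the rake and taking it back to the mat.

```bash
python3 nudge.py '[[0, 0, -5, 0, 0, 0], [0, 0, -25, 0, 0, 0], [0, 0, -50, 0, 0, 0], [0, 0, -70, 0, 0, 0], [0, 0, -70, 0, 0, 0]]' | grep pos
python3 nudge.py '[[-6, 30, 0, 0, 0, 0], [-14, 70, 0, 0, 0, 0], [-22, 110, 0, 0, 0, 0], [-30, 150, 0, 0, 0, 0], [-38, 190, 0, 0, 0, 0]]' | grep pos
python3 nudge.py '[[-8, 40, 0, 0, 0, 0], [-16, 80, 0, 0, 0, 0], [-24, 120, 0, 0, 0, 0], [-32, 160, 0, 0, 0, 0], [-38, 190, 0, 0, 0, 0]]' | grep pos
python3 nudge.py '[[-4, 15, 0, 0, 0, 0], [-4, 21, 0, 0, 0, 0], [-4, 21, 0, 0, 0, 0], [-4, 21, 0, 0, 0, 0]]' | grep pos
python3 go.py 515 -222 45 0.105
```

```text
eef_pos: [553.2, 186.4, 141.0]
eef_pos: [533.5, -8.3, 137.2]
eef_pos: [515.7, -201.8, 137.2]
eef_pos: [515.1, -220.3, 138.4]
t 18.15 pos [ 515.1 -220.3  138.4] rot [-3.141  0.     0.106] shift [-0.2  1.8 93.4] rv [-0.001  0.     0.001] F [-0.3 -0.  -2. ] gap 15.6
```

```bash
python3 nudge.py '[[0, 0, 35, 0, 0, 0], [0, 0, 65, 0, 0, 0], [0, 0, 85, 0, 0, 0], [0, 0, 94, 0, 0, 0], [0, 0, 94, 0, 0, 0]]' | grep -E 'pos|wrist'
python3 nudge.py '[[0, 0, 0, 0, 0, 0], [0, 0, 0, 0, 0, 0]]' | grep -E 'pos|wrist'
python3 nudge.py '[[0, 0, 0.7, 0, 0, 0], [0, 0, 0.7, 0, 0, 0]]' | grep -E 'pos|wrist'
python3 nudge.py '[[0, 0, 0.5, 0, 0, 0], [0, 0, 0.5, 0, 0, 0]]' | grep -E 'pos|wrist'
```

```text
eef_pos: [514.8, -220.5, 44.1]
wrist_force: [-0.1, -0.5, -1.6]
eef_pos: [515.6, -221.6, 46.0]
wrist_force: [0.0, 0.7, -1.5]
eef_pos: [515.1, -221.6, 44.5]
wrist_force: [1.0, -0.4, -2.0]
eef_pos: [514.9, -221.5, 43.6]
wrist_force: [0.0, 0.5, -1.6]
```

```bash
python3 nudge.py '[[0, 0, 0.6, 0, 0, 0], [0, 0, 1.2, 0, 0, 0], [0, 0, 1.2, 0, 0, 0], [0, 0, 1.2, 0, 0, 0]]' | grep -E 'pos|wrist'
python3 nudge.py '[[0, 0, 0.4, 0, 0, 0], [0, 0, 0.4, 0, 0, 0]]' | grep -E 'pos|wrist'
python3 nudge.py '[[0, 0, 0.4, 0, 0, 0], [0, 0, 0.4, 0, 0, 0]]' | grep -E 'pos|wrist'
```

```text
eef_pos: [514.8, -221.5, 42.3]
wrist_force: [0.1, 0.2, -1.7]
eef_pos: [514.9, -221.5, 41.9]
wrist_force: [-0.4, -0.8, -1.3]
eef_pos: [514.9, -221.5, 41.6]
wrist_force: [0.6, -1.1, -2.3]
```

```bash
python3 nudge.py '[[0, 0, 0.3, 0, 0, 0], [0, 0, 0.3, 0, 0, 0]]' | grep -E 'pos|wrist'
python3 nudge.py '[[0, 0, 0.3, 0, 0, 0], [0, 0, 0.3, 0, 0, 0]]' | grep -E 'pos|wrist'
```

```text
eef_pos: [514.9, -221.5, 41.5]
wrist_force: [-2.0, 1.0, 3.9]
eef_pos: [514.9, -221.5, 41.5]
wrist_force: [-3.8, 1.3, 8.1]
```

Touchdown. Releasing and retreating.

```bash
python3 nudge.py '[[0, 0, -0.3, 0, 0, 0], [0, 0, -0.3, 0, 0, 0], [0, 0, -0.3, 0, 0, 0], [0, 0, -0.3, 0, 0, 0], [0, 0, -0.3, 0, 0, 0]]' 50 | grep -E 'wrist|gap'
python3 nudge.py '[[0, 0, -10, 0, 0, 0], [0, 0, -40, 0, 0, 0], [0, 0, -80, 0, 0, 0], [0, 0, -110, 0, 0, 0], [0, 0, -110, 0, 0, 0]]' | grep -E 'pos|wrist|gap'
python3 - <<'E'
from wr import *
p,w,h=wcloud();near=(abs(w[...,0]-515)<90)&(abs(w[...,1]+221)<70)
b=near&(w[...,2]>18)&(w[...,2]<35)&(h[...,1]<60);print('bar',rect(w[b]),np.percentile(w[b][:,2],[5,50,95]))
t=near&(w[...,2]>80)&(w[...,2]<90)&(h[...,0]<25);print('handle',rect(w[t]))
p2,d=cams.camera('top');w=cloud('top',d);w[...,2]-=1.97
h=cv2.cvtColor(p2,cv2.COLOR_RGB2HSV).astype(int)
cv2.imwrite('pics/t9.png',cv2.resize(p2[90:310,100:420,::-1],None,fx=2.4,fy=2.4))
E
```

```text
wrist_force: [-0.1, 0.2, 0.2]
finger_gap: 49.1
eef_pos: [516.5, -222.2, 156.3]
wrist_force: [0.2, -0.2, 0.0]
finger_gap: 50.3
bar (array([ 514.1, -220.3]), array([133.5,  23.9]), 6.14) [25.87461163 27.026292   28.16447853]
handle (array([ 514.3, -220.8]), array([35.7, 15.4]), 5.47)
```

View pics/t9.png

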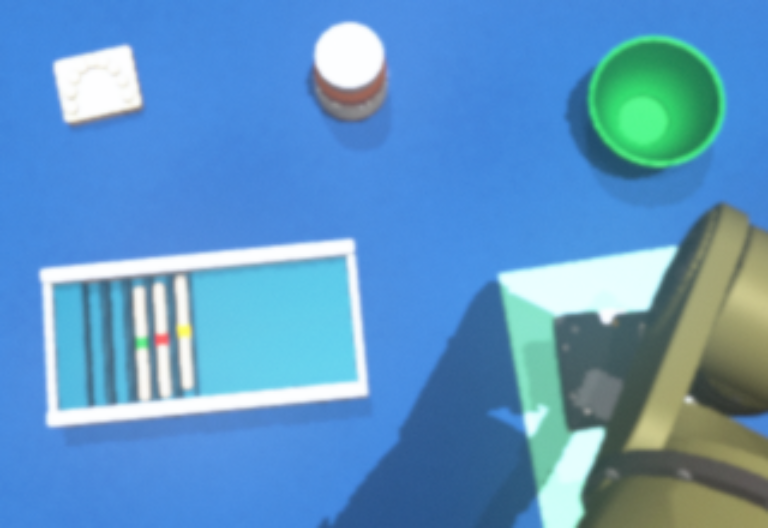

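The final top view shows green (142,342), red (162,340) and yellow (184,332) in their own grooves, the bystanders unmoved, and the rake standing level on the mat by the wrist depth. Handing in.

```bash
python3 -c "
from cell import manip, cams, ticket, read_state;print(ticket.sign_off())"
```

```text
the job is handed in; nothing more can be done
None
```

Job handed in, with no verdict returned: by the final images all three pins lie in grooves 1–3, the rake stands released on the mat, and the jar, bowl and cast are where they were; contact force estimated from the wrist readings while combing was roughly 7–8 N.

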